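Set the slicing bevel to the blue block and lay the pink cake bar along it

TASK

Swing the bench bevel's blade, the one with the orange knob, until it lies against the side of the heavy blue block, without shifting the block, then throw the red clamp lever fully over to lock it. Then lay the pink cake bar on the table flat along the free side of the locked blade, close against it, between the hinge and the knob, so that it lies at the block's angle ready for slicing; leave it standing upright on its black base.

Things in the scene. Friction and masses are not known exactly. Their poses are not given: they have to be found in the camera images.
- blade_knob (a point): Point 42 mm up the axis of the upright orange knob (24 mm across, 18 to 60 mm above the table) near the end of the bevel's flat aluminium blade (40 mm wide, 4 to 18 mm above the table). Axes turn with the blade: +y along it to the hinge, +x square to it, to its free side. It starts 0.35 to 1.0 rad off the block and closes clockwise from above; stays where left, about 1.5 N at the knob.
- bevel_hinge (a point): The blade's upright hinge axis, at table level, 180 mm from the knob's axis; a brass hub (radius 18 mm, top 28 mm) sits on it. Axes are those of the fixed wooden stock (170 x 50 x 20 mm), which runs from here along +y.
- block_mid (a point): Centre of the underside of the heavy blue block, 70 (x) x 110 (y) x 60 mm high, 3.3 kg, standing loose; over about 8 N at the knob may shift it. The blade goes against its +x face. When flush, the blade's axes are parallel to the block's and the knob's axis is at x = +55 mm, y = -95 mm in them (hinge at +55, +85).
- clamp_tip (a point): Centre of the red ball (26 mm across) on the clamp lever, which stands on the stock 70 mm from the hinge. The lever's level pivot is 60 mm from the ball, 35 mm above the table; it swings square to the stock, ball 88 mm high at either end and 95 mm at the top. Push the ball away from the robot, about 1.5 N. This point's y axis runs along the stock, away from the hinge.
- clamp (a joint): Angle of the red clamp lever, rad: 0 leaning fully towards the robot (open), 1.0 leaning fully away from the robot (locked, at its stop). Starts at 0 to 0.15 and stays where it is left; the ball travels 58 mm in all.
- pink_bar: The pink cake bar in its rigid pack: 120 (x) x 45 (y) x 58 mm high, about 0.22 kg, pink on a black base. Origin at the centre of the underside, x along its length, z up. It stands beside a green and a brown bar of the same size, lengths roughly pointing away from the robot. Gripped across its width with fingertips over 20 mm up, the fingers clear the blade.

How it is judged:
On the way, in this order (a step that is already met when the one before it is completed fails the run):
1. the blade is swung in against the blue block (knob within 20 mm of its flush place) (x of blade_knob in the frame of block_mid below 0.075 m), for 0.2 s.
2. with the blade there, the clamp lever is thrown over (value of joint clamp above 0.8 rad and x of blade_knob in the frame of block_mid below 0.075 m), for 0.2 s.
At the end, for the whole second after the job is handed in: Blade against the block (knob within 20 mm of flush); clamp over 0.8 rad; pink bar upright and at rest on the table along the blade's free side, parallel within 10 deg, its middle at most 15 mm farther off than if touching and 45 to 130 mm from the knob along the blade (all of step 2 and angle between the x axis of pink_bar and the y axis of blade_knob, either way round below 0.175 rad and x of pink_bar in the frame of blade_knob between 0.035 and 0.0575 m and y of pink_bar in the frame of blade_knob between 0.045 and 0.13 m and height (world z) of pink_bar below 0.008 m and angle between pink_bar's own z axis and vertical below 0.1 rad and linear speed of pink_bar below 0.02 m/s).
It fails at once if the blue block is shifted by more than 15 mm (distance of block_mid from where it was at the start of the episode above 0.015 m).
It also fails if it takes over 67 s, if anything falls off the work surface, if the arm or the gripper's body presses on something with over 40 N, if the wrist force passes 120 N, or if a joint passes its speed limit or range.

ROBOT

A 7-joint arm with a two-finger parallel gripper is mounted at the origin on the work surface. World frame = base frame: x ahead of the robot, y to its left, z up, the work surface at z = 0. Lengths are in m, angles in rad, forces in N, time in s.
With the tool pointing down it reaches from about 0.4 to 0.9 m from the base axis. Payload 5.5 kg.
Tool frame: the origin (TCP) lies between the finger pads; the fingertips stand 22 mm ahead of it and the grasp point (between the pads) lies 3 mm ahead of it; z points along the fingers, y is the direction in which the jaws open and shut (so a half turn about z gives the same grasp; the last joint's range is limited). The gripper opens to 92 mm and grips with 3 to 60 N. Pads are 19 mm wide; open, the fingers measure 130 mm over their backs; the gripper's body (75 mm by 190 mm) begins 47 mm behind the grasp point.
Start: joints at [-1.043, 0.501, -0.427, 1.55, 0.221, 1.138, -0.21], TCP at [0.17, 0.627, 0.249] pointing down, gripper open.
Joint ranges: [-2.88, 2.88], [-0.31, 2.03], [-1.54, 1.56], [0.2, 2.42], [-1.41, 4.55], [0.19, 2.02], [-2.57, 2.57]. Speed limits (rad/s): [2.57, 2.57, 3.14, 3.14, 3.14, 3.14, 3.14].

INTERFACE

Orientations are given as [roll, pitch, yaw] about the fixed x, y, z axes, in that order (R = Rz(yaw) Ry(pitch) Rx(roll)).
In Python, from bench import arm gives the robot as it stands.
- The arm moves only by the tool move_arm, never from a script. Its argument "deltas" is a list of rows, each a list of 5 numbers: the opening, from 0 (shut) to 1 (fully open), then the shift along the tool's x, y, z in cm, then the turn about the tool's z in degrees. In form: [[grip, tx, ty, tz, spin], ...]. A call has 1 to 8 rows; each row is the pose to reach, as a shift and turn from the pose commanded when the call began, along the tool's axes at that moment; what a row does not reach only later rows make up. A row lasts 1/12 s, in which the tool goes at most 41.7 mm and 7.16 degrees, less where a joint would pass 70% of its speed; a pose out of reach is approached as far as the arm can. A call with a gripper value outside its range is refused whole. The fingers move at their own pace and stop on an object; the grip force is fixed at half the most. Time passes only in rows, so rows that repeat a pose let the fingers close. It gives the time, the measured TCP pose, the force and the opening at its end, in the units of the state.
- arm.read_state(): the state, without advancing time (a new reading comes with each control period).
- arm.grab_frame(name): name is "scene" or "side" or "wrist"; returns the picture (400x640x3 uint8, red, green, blue); there is no depth.
- arm.get_calibration(name): a dict with "fx", "fy", "cx", "cy" (pixels), "cam_to_world" (4x4, takes a point from camera to world coordinates). Camera axes: x right, y down, z forward; pixel columns grow to the right and rows downward; lengths in m; the calibration is good to about 2 mm. A picture is of the moment at which its call begins: read the wrist's pose just before it. get_calibration takes no time and is no camera call; for the wrist camera it gives the pose at the moment of the call.
- arm.finish_job(): hands the job in, once; it reports no verdict.
Trained networks look in the newest picture that a camera, given by its name, has taken for a name from the list of things; names that differ only in an ending like _2 or _b are one class to them, and where a whole thing is asked for, a point or a joint stands for the part that bears it (a point fixed in the world has none). Each returns a list of dicts, best first, with "confidence" (0 to 1); they miss things now and then, are a little off and sometimes report something else, mostly with a low value. They report only what shows in the picture. A call takes as long as a camera call.
- arm.cut_out(camera, name): "region" (400x640 bool, what is visible of it) and "box" ([centre column, centre row, width, height] in pixels, round what is visible of it).
- arm.spot_point(camera, name): "position" ([column, row] in pixels: a listed point, or the origin of a listed thing).
The state is a dict: "clock": time; "joints": joint angles; "joint_vel": joint speeds; "effort": joint torques, N m; "position": TCP position; "tool_rot": TCP orientation; "force": force on the tool from outside, world axes, zero at the start; "wrist_torque": the same for the moment, N m; "gripper_width": finger opening in m.
Only numpy, scipy, OpenCV 4.12 (cv2) and the standard library are available. Lean on these libraries where they do the work, as an engineer would, in place of code of your own. Each camera call takes 0.05 s, during which the arm holds its last target. There are 200 camera calls.

## Working session

There is one attempt and no reset: what is moved stays moved. The work goes in short steps, Python scripts to look and compute and a tool call to move; the robot and the scene stay as the last step left them, time stands still between calls to the robot, and variables do not carry over. Pictures are saved under pics/ and viewed, about 8 in all and at most 12, crops included, and the job is handed in when it is done.

Besides the shell and the picture viewer there is one more tool, called after "Request:" as name(argument=value, ...) on one line, values as JSON. move_arm: Moves the arm, as the interface text tells. Its arguments: {"type":"object","properties":{"deltas":{"type":"array"}},"required":["deltas"]}

```bash
mkdir -p pics; ls; cat > h.py <<'E'
import numpy as np, cv2
from bench import arm
def ray(c,px):
    k=arm.get_calibration(c);T=np.array(k["cam_to_world"])
    d=T[:3,:3]@np.array([(px[0]-k["cx"])/k["fx"],(px[1]-k["cy"])/k["fy"],1]);return T[:3,3],d
def atz(c,px,z):
    o,d=ray(c,px);return o+d*(z-o[2])/d[2]
def save(c,n):
    im=arm.grab_frame(c);cv2.imwrite(f"pics/{n}.png",im[:,:,::-1]);return im
Z=dict(blade_knob=.060,bevel_hinge=0.,block_mid=0.,clamp_tip=.09,pink_bar=0.)
Z['blade_knob']=.042
def spots(c,names=Z):
    for n in names:
        for r in arm.spot_point(c,n)[:2]:
            print(c,n,round(r["confidence"],2),np.round(r["position"]),np.round(atz(c,r["position"],Z[n]),3))
E
python3 - <<'E'
from h import *
a=save("scene","s0");b=save("side","d0")
cv2.imwrite("pics/both.png",cv2.resize(np.vstack([a,b]),(480,600))[:,:,::-1]) 
for c in("scene","side"): spots(c)
s=arm.read_state();print(s)
E
```

```text
pics
scene blade_knob 0.73 [336. 256.] [ 0.641 -0.019  0.042]
scene bevel_hinge 0.64 [378. 201.] [0.539 0.137 0.   ]
scene block_mid 0.87 [336. 195.] [0.486 0.058 0.   ]
scene clamp_tip 0.48 [409. 160.] [0.52  0.207 0.09 ]
scene pink_bar 0.74 [200. 248.] [ 0.492 -0.262  0.   ]
scene pink_bar 0.51 [336. 257.] [ 0.626 -0.01   0.   ]
side blade_knob 0.94 [266. 211.] [ 0.64  -0.018  0.042]
side bevel_hinge 0.67 [295. 275.] [0.547 0.123 0.   ]
side clamp_tip 0.71 [295. 278.] [0.523 0.205 0.09 ]
side pink_bar 0.94 [341. 170.] [ 0.499 -0.268  0.   ]
{'clock': 0.6, 'joints': array([-1.04279493,  0.50088253, -0.42699255,  1.55040689,  0.22080252,
        1.13829357, -0.21030692]), 'joint_vel': array([ 0.00013644, -0.00107988, -0.00116025,  0.00154431,  0.00046436,
        0.00043895,  0.00038658]), 'effort': array([ 1.91361010e-03, -5.66106713e+01, -5.80581307e+00, -2.79361242e+01,
       -6.65930542e-02,  2.10502505e-02,  3.48861420e-05]), 'position': array([0.17008599, 0.6273519 , 0.2487361 ]), 'tool_rot': array([ 3.14156046e+00, -2.61029029e-05,  2.87680927e+00]), 'force': array([ 0.1438792 , -0.19145216, -0.69356624]), 'wrist_torque': array([-0.05918112, -0.0141857 , -0.01365376]), 'gripper_width': 0.09179495847122567}
```

View pics/s0.png

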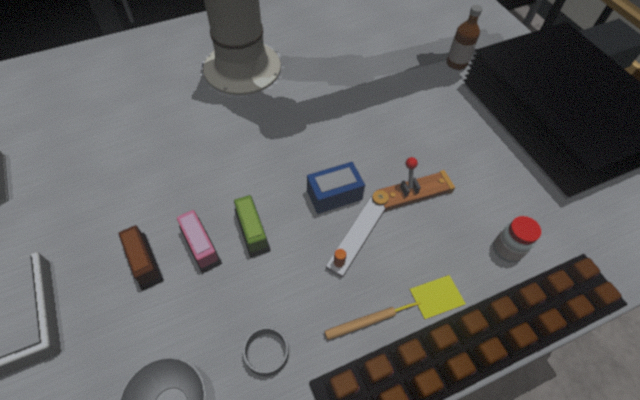

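View pics/d0.png

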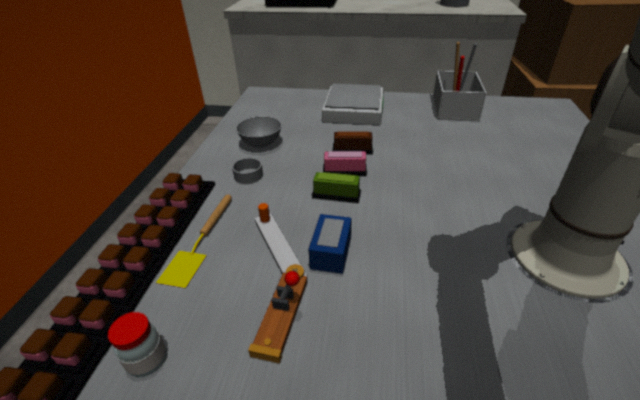

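Request:
move_arm(deltas=[[0,-46,-44,-7,0],[0,-46,-44,-7,0],[0,-46,-44,-7,0],[0,-46,-44,-7,0],[0,-46,-44,-7,0],[0,-46,-44,-7,0],[0,-46,-44,-7,0],[0,-46,-44,-7,0]])

```text
clock: 1.27
position: [0.3419, 0.3419, 0.2857]
tool_rot: [3.141, 0.0, 2.877]
force: [1.0, 0.2, -0.4]
gripper_width: 0.0429
```

Request:
move_arm(deltas=[[0,-22,-23,-5,0],[0,-22,-23,-5,0],[0,-22,-23,-5,0],[0,-22,-23,-5,0],[0,-22,-23,-5,0],[0,-22,-23,-5,0],[0,-22,-23,-5,0],[0,-22,-23,-5,0]])

```text
clock: 1.93
position: [0.4948, 0.0602, 0.3362]
tool_rot: [-3.141, 0.002, 2.874]
force: [0.5, 0.3, -0.3]
gripper_width: 0.0006
```

```bash
python3 - <<'E'
from h import *
save("wrist","w0");spots("wrist");s=arm.read_state();print(s["position"],s["tool_rot"],s["force"])
k=arm.get_calibration("wrist");print(np.round(k["cam_to_world"],3),k["fx"])
E
```

```text
wrist clamp_tip 0.8 [433. 168.] [0.527 0.21  0.09 ]
wrist pink_bar 0.6 [134. 205.] [ 0.484 -0.258  0.   ]
[0.49277426 0.06544744 0.33495927] [ 3.14119142e+00 -7.41483293e-04  2.87869021e+00] [-1.08155639 -0.03916355 -0.27703989]
[[ 0.26   0.922  0.288  0.414]
 [ 0.966 -0.248 -0.078  0.087]
 [-0.     0.298 -0.955  0.471]
 [ 0.     0.     0.     1.   ]] 293.47869298330437
```

View pics/w0.png

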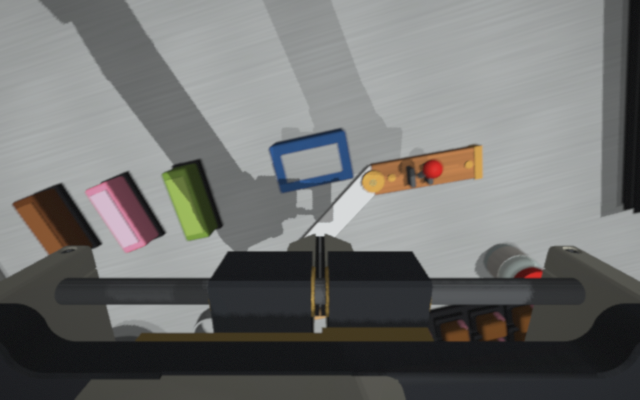

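```bash
python3 - <<'E'
from h import *
im=cv2.imread("pics/w0.png");hsv=cv2.cvtColor(im,cv2.COLOR_BGR2HSV)
m=((hsv[...,0]>100)&(hsv[...,0]<125)&(hsv[...,1]>130)&(hsv[...,2]>40)).astype(np.uint8)
n,l,st,_=cv2.connectedComponentsWithStats(m);i=1+np.argmax(st[1:,4]);m=(l==i).astype(np.uint8)
c=max(cv2.findContours(m,0,2)[0],key=cv2.contourArea)
print(st[i],"V pct",np.percentile(hsv[...,2][m>0],[5,50,95]))
# fit polygon of hull
q=cv2.approxPolyDP(cv2.convexHull(c),5,True)[:,0];print(q.tolist())
P=np.array([atz("wrist",p,.06)[:2] for p in cv2.boxPoints(cv2.minAreaRect(c))]);print("top corners",P.round(3).tolist(),np.linalg.norm(np.diff(P,axis=0),axis=1))
Q=np.array([atz("wrist",p,.06)[:2] for p in c[:,0]],np.float32);print("world rect",cv2.minAreaRect(Q))
print("hub",atz("wrist",(373,181),.028),"stock end",atz("wrist",(478,147),.02),atz("wrist",(481,179),.02))
b=arm.cut_out("wrist","pink_bar")[0];R=b["region"].astype(np.uint8);print(b["box"])
x,y,w,h=200,120,320,90
o=cv2.resize(im[90:270,0:360],(800,400),interpolation=cv2.INTER_CUBIC);cv2.imwrite("pics/w0c.png",o)
E
```

```text
[ 270  130   82   62 1770] V pct [ 76. 126. 130.]
[[343, 132], [350, 177], [282, 191], [272, 146]]
top corners [[0.443, 0.006], [0.449, 0.111], [0.518, 0.109], [0.513, -0.0]] [0.10444451 0.0689115  0.10969821]
world rect ((0.48051717877388, 0.05667693167924881), (0.10515554249286652, 0.06917326152324677), 87.17964935302734)
hub [0.54049056 0.13878926 0.028     ] stock end [0.53216973 0.30551277 0.02      ] [0.58383765 0.30484934 0.02      ]
[123.9, 211.5, 84.8, 80.4]
```

View pics/w0c.png

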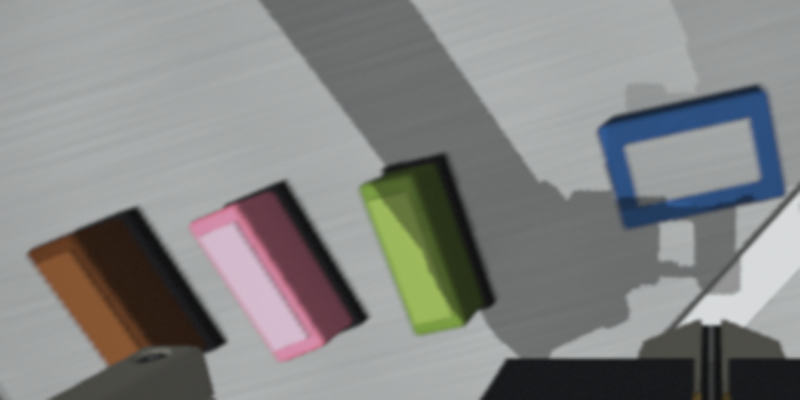

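```bash
cat >> h.py <<'E'
def rows(pts,grip=0):
    s=arm.read_state();p=s["position"];a=s["tool_rot"][2]
    X=np.array([np.cos(a),np.sin(a)]);Y=np.array([np.sin(a),-np.cos(a)])
    print("at",p.round(4),"yaw",round(np.degrees(a),1),"F",s["force"].round(1))
    for x,y,z,yaw in pts:
        d=np.array([x,y])-p[:2];sp=-(np.degrees(yaw)-np.degrees(a)+180)%360-180 if 0 else -(((np.degrees(yaw-a))+180)%360-180)
        print([grip,*(100*np.array([d@X,d@Y,p[2]-z])).round(1),round(sp,1)])
H=np.array([.5405,.139])
def knobpush(th,gap=0):  # th: blade direction deg
    t=np.radians(th);k=H+.18*np.array([np.cos(t),np.sin(t)]);g=t-np.pi/2
    c=k-(.0215+gap)*np.array([np.cos(g),np.sin(g)]);return c[0],c[1],g
E
python3 - <<'E'
from h import *
x,y,g=knobpush(-57.6,.02);print(x,y);rows([(x,y,.13,g),(x,y,.054,g)])
E
```

```text
0.6719884320045529 0.00925778540126565
at [0.4927 0.0657 0.3349] yaw 165.0 F [-0.1  0.5 -0.7]
[0, np.float64(-18.8), np.float64(-0.8), np.float64(20.5), np.float64(-47.4)]
[0, np.float64(-18.8), np.float64(-0.8), np.float64(28.1), np.float64(-47.4)]
```

Request:
move_arm(deltas=[[0,-19,-1,18,-47],[0,-19,-1,18,-47],[0,-19,-1,18,-47],[0,-19,-1,18,-47],[0,-19,-1,18,-47],[0,-19,-1,18,-47],[0,-19,-1,18,-47],[0,-19,-1,18,-47]])

```text
clock: 2.95
position: [0.6732, 0.0048, 0.1501]
tool_rot: [3.138, -0.005, -2.583]
force: [-0.6, 0.0, -0.6]
gripper_width: 0.0003
```

```bash
python3 - <<'E'
from h import *
spots("side",["blade_knob"]) if 0 else None
save("side","d1");spots("side",["blade_knob","bevel_hinge"]);save("scene","s1");spots("scene",["blade_knob","bevel_hinge"])
x,y,g=knobpush(-57.6,.02);rows([(x,y,.054,g)])
E
```

```text
side blade_knob 0.84 [264. 209.] [ 0.647 -0.025  0.042]
side bevel_hinge 0.82 [292. 282.] [0.549 0.14  0.   ]
scene blade_knob 0.6 [338. 255.] [ 0.64  -0.015  0.042]
at [0.6744 0.0061 0.1573] yaw -148.1 F [ 0.  -0.4 -0.4]
[0, np.float64(0.0), np.float64(0.4), np.float64(10.3), np.float64(-0.5)]
```

Request:
move_arm(deltas=[[0,0,0,4,0],[0,0,0,8,0],[0,0,0,10.3,0],[0,0,0,10.3,0]])

```text
clock: 3.58
position: [0.6696, 0.0051, 0.0477]
tool_rot: [3.137, -0.007, -2.586]
force: [-0.9, 0.1, 0.1]
gripper_width: 0.0005
```

```bash
python3 - <<'E'
from h import *
rows([(x,y,.054,g) for x,y,g in [knobpush(t) for t in (-57.6,-61,-65,-69,-73,-77,-81,-84)]])
E
```

```text
at [0.6696 0.0051 0.0477] yaw -148.2 F [-0.9  0.1  0.1]
[0, np.float64(1.6), np.float64(0.2), np.float64(-0.6), np.float64(-0.6)]
[0, np.float64(2.7), np.float64(0.1), np.float64(-0.6), np.float64(2.8)]
[0, np.float64(3.9), np.float64(0.1), np.float64(-0.6), np.float64(6.8)]
[0, np.float64(5.2), np.float64(0.1), np.float64(-0.6), np.float64(10.8)]
[0, np.float64(6.4), np.float64(0.2), np.float64(-0.6), np.float64(14.8)]
[0, np.float64(7.7), np.float64(0.5), np.float64(-0.6), np.float64(18.8)]
[0, np.float64(8.9), np.float64(0.8), np.float64(-0.6), np.float64(22.8)]
[0, np.float64(9.8), np.float64(1.0), np.float64(-0.6), np.float64(25.8)]
```

Request:
move_arm(deltas=[[0,1.6,0.2,0,0],[0,2.7,0.1,0,3],[0,3.9,0.1,0,7],[0,5.2,0.1,0,11],[0,6.4,0.2,0,15],[0,7.7,0.5,0,19],[0,8.9,0.8,0,23],[0,9.5,1.0,0,26]])

```text
clock: 4.25
position: [0.5893, -0.0375, 0.0556]
tool_rot: [-3.141, 0.005, -3.044]
force: [2.1, -1.4, -0.8]
gripper_width: 0.0008
```

```bash
python3 - <<'E'
from h import *
for c in("side","scene"): save(c,c[:2]+"2");spots(c,["blade_knob"])
rows([(x,y,.054,g) for x,y,g in [knobpush(t) for t in (-84,-87,-89,-91,-92.5)]])
E
```

```text
side blade_knob 0.69 [304. 203.] [ 0.561 -0.057  0.042]
side blade_knob 0.22 [294. 276.] [0.538 0.16  0.042]
scene blade_knob 0.43 [412. 160.] [0.494 0.242 0.042]
at [ 0.5898 -0.0363  0.0544] yaw -174.1 F [-0.  -0.9  0.3]
[0, np.float64(0.9), np.float64(-0.1), np.float64(0.0), np.float64(-0.1)]
[0, np.float64(1.9), np.float64(-0.1), np.float64(0.0), np.float64(2.9)]
[0, np.float64(2.5), np.float64(-0.2), np.float64(0.0), np.float64(4.9)]
[0, np.float64(3.1), np.float64(-0.2), np.float64(0.0), np.float64(6.9)]
[0, np.float64(3.6), np.float64(-0.2), np.float64(0.0), np.float64(8.4)]
```

Request:
move_arm(deltas=[[0,0.6,0,0,1],[0,1.2,-0.1,0,3],[0,1.8,-0.1,0,5],[0,2.2,-0.2,0,6],[0,2.6,-0.2,0,7],[0,2.9,-0.2,0,8],[0,3.1,-0.2,0,8],[0,3.1,-0.2,0,8]])

```text
clock: 5.12
position: [0.5579, -0.0418, 0.0524]
tool_rot: [3.141, 0.001, 3.104]
force: [1.4, 0.8, 1.3]
gripper_width: 0.0003
```

```bash
python3 - <<'E'
from h import *
for c in("side","scene"): save(c,c[:2]+"3");spots(c,["blade_knob","block_mid"])
im=arm.grab_frame("wrist");cv2.imwrite("pics/w3.png",im[...,::-1])
s=arm.read_state();print(s["position"],s["tool_rot"],s["force"])
a=cv2.imread("pics/si3.png")[170:330,200:400];b=cv2.imread("pics/sc3.png")[130:290,240:480]
cv2.imwrite("pics/c3.png",np.vstack([cv2.resize(a,(600,300)),cv2.resize(b,(600,300))]))
E
```

```text
side blade_knob 0.73 [316. 204.] [ 0.532 -0.058  0.042]
side block_mid 0.41 [342. 173.] [ 0.494 -0.254  0.   ]
scene blade_knob 0.72 [298. 218.] [ 0.53  -0.054  0.042]
[ 0.55791929 -0.04185757  0.0522286 ] [3.14138297e+00 5.34289897e-04 3.10393700e+00] [2.40601062 1.76973073 0.68712592]
```

View pics/w3.png

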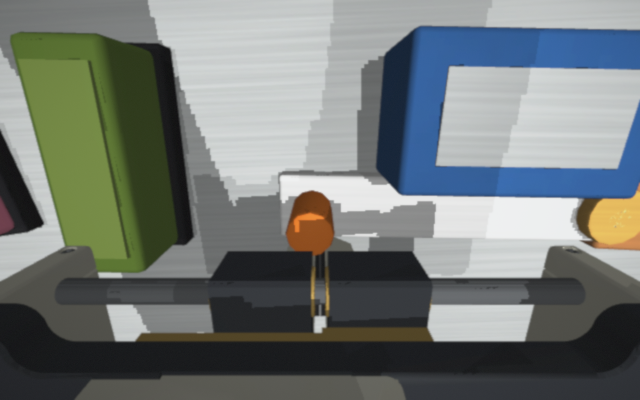

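Request:
move_arm(deltas=[[0,0.1,0,0,0],[0,0.2,0,0,0],[0,0.3,0,0,0],[0,0.3,0,0,0]])

```text
clock: 5.8
position: [0.5576, -0.0418, 0.0525]
tool_rot: [3.141, 0.006, 3.104]
force: [9.9, 0.9, -6.5]
gripper_width: 0.0004
```

Request:
move_arm(deltas=[[0,-2.5,0,-1,0],[0,-2.5,0,-5,0],[0,-2,1,-9,0],[0,0,5,-11,0],[0,2,9,-11,0],[0,4,13,-11,0],[0,6,17,-11,0],[0,8,21,-11,0]])

```text
clock: 6.47
position: [0.4882, 0.1541, 0.1619]
tool_rot: [-3.14, -0.002, 3.103]
force: [1.2, 0.5, -0.6]
gripper_width: 0.0003
```

```bash
python3 - <<'E'
from h import *
for c in("side","scene"): save(c,c[:2]+"4");spots(c,["blade_knob","block_mid","clamp_tip"])
save("wrist","w4");spots("wrist",["clamp_tip","block_mid","blade_knob"])
rows([(.474,.210,.102,np.radians(174))])
E
```

```text
side clamp_tip 0.64 [293. 278.] [0.527 0.204 0.09 ]
scene blade_knob 0.82 [299. 214.] [ 0.523 -0.048  0.042]
scene block_mid 0.87 [335. 192.] [ 0.478  0.059 -0.   ]
scene clamp_tip 0.47 [412. 160.] [0.524 0.212 0.09 ]
wrist clamp_tip 0.41 [393. 265.] [0.532 0.209 0.09 ]
wrist blade_knob 0.6 [117. 251.] [ 0.534 -0.046  0.042]
at [0.4907 0.1526 0.162 ] yaw 177.7 F [ 0.7  0.3 -0.3]
[0, np.float64(1.9), np.float64(5.7), np.float64(6.0), np.float64(3.7)]
```

View pics/sc4.png

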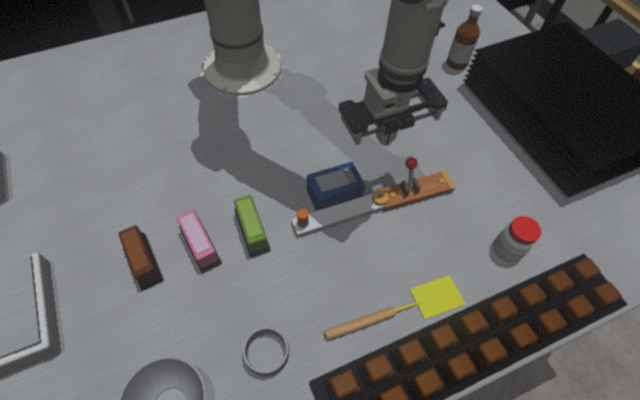

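Request:
move_arm(deltas=[[0,1.9,3,0,0],[0,1.9,5.7,0,3.7],[0,1.9,5.7,3,3.7],[0,1.9,5.7,6,3.7],[0,1.9,5.7,6,3.7],[0,1.9,5.7,6,3.7]])

```text
clock: 7.57
position: [0.4722, 0.2102, 0.1009]
tool_rot: [-3.139, -0.004, 3.038]
force: [0.2, -0.6, 0.3]
gripper_width: 0.0004
```

```bash
python3 - <<'E'
from h import *
rows([(.50,.2095,.102,np.radians(174)),(.558,.205,.102,np.radians(174))])
E
```

```text
at [0.4722 0.2102 0.1009] yaw 174.1 F [ 0.2 -0.6  0.3]
[0, np.float64(-2.8), np.float64(0.2), np.float64(-0.1), np.float64(0.1)]
[0, np.float64(-8.6), np.float64(0.4), np.float64(-0.1), np.float64(0.1)]
```

Request:
move_arm(deltas=[[0,-1.5,0.1,0,0],[0,-2.8,0.2,0,0],[0,-4,0.2,0,0],[0,-5.2,0.3,0,0],[0,-6.4,0.3,0,0],[0,-7.4,0.4,0,0],[0,-8.2,0.4,0,0],[0,-8.6,0.4,0,0]])

```text
clock: 8.23
position: [0.5572, 0.2064, 0.1027]
tool_rot: [-3.14, -0.006, 3.038]
force: [-16.2, -0.6, 11.8]
gripper_width: 0.0005
```

```bash
python3 - <<'E'
from h import *
for c in("side","scene"): save(c,c[:2]+"5");spots(c,["blade_knob","block_mid","clamp_tip"])
rows([(.56,.205,.102,np.radians(174))])
E
```

```text
side blade_knob 0.65 [318. 207.] [ 0.527 -0.045  0.042]
scene blade_knob 0.6 [303. 214.] [ 0.527 -0.042  0.042]
scene block_mid 0.68 [335. 193.] [0.482 0.056 0.   ]
scene clamp_tip 0.64 [420. 182.] [0.578 0.197 0.09 ]
at [0.5569 0.2064 0.1025] yaw 174.1 F [-7.5 -0.4  5. ]
[0, np.float64(-0.3), np.float64(-0.1), np.float64(0.0), np.float64(0.1)]
```

Request:
move_arm(deltas=[[0,3,0,0,0],[0,3,0,-4,0],[0,2,-2,-8,0],[0.9,0,-5,-12,0],[0.9,-1,-9,-14,-7],[0.9,-2,-13,-16,-14],[0.9,-2,-17,-17,-21],[0.9,-2,-21,-18,-27]])

```text
clock: 9.3
position: [0.561, 0.0167, 0.2786]
tool_rot: [-3.14, 0.004, -2.766]
force: [0.6, 0.4, 0.6]
gripper_width: 0.0291
```

Request:
move_arm(deltas=[[0.9,0,-4,0,0],[0.9,0,-8,0,0],[0.9,-1,-12,0,0],[0.9,-3,-16,0,0],[0.9,-5,-20,0,0],[0.9,-7,-22,0,0],[0.9,-8,-22,0,0],[0.9,-8,-22,0,0]])

```text
clock: 9.97
position: [0.7153, -0.1596, 0.2751]
tool_rot: [-3.141, 0.001, -2.774]
force: [-0.6, 1.8, -0.1]
gripper_width: 0.0811
```

```bash
python3 - <<'E'
from h import *
s=arm.read_state();print(s["position"],np.degrees(s["tool_rot"]))
save("wrist","w6");spots("wrist",["pink_bar"])
save("side","si6");spots("side",["pink_bar","clamp_tip","blade_knob"])
save("scene","sc6");spots("scene",["pink_bar","clamp_tip","blade_knob"])
E
```

```text
[ 0.71530454 -0.15956381  0.27513391] [-1.79987589e+02  4.92457002e-02 -1.58965675e+02]
side pink_bar 0.75 [344. 172.] [ 0.49  -0.256  0.   ]
side clamp_tip 0.62 [264. 272.] [0.578 0.197 0.09 ]
side blade_knob 0.76 [317. 207.] [ 0.53  -0.047  0.042]
scene pink_bar 0.93 [199. 246.] [ 0.487 -0.262  0.   ]
scene clamp_tip 0.7 [421. 180.] [0.576 0.203 0.09 ]
```

View pics/w6.png

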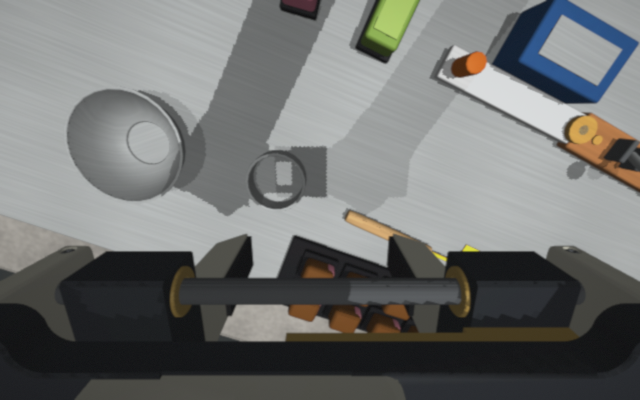

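Request:
move_arm(deltas=[[1,4,-1,0,0],[1,8,-2,0,0],[1,12,-2.7,0,0],[1,16,-2.7,0,0],[1,19,-2.7,0,0],[1,20.5,-2.7,0,0],[1,20.5,-2.7,0,0]])

```text
clock: 11.05
position: [0.5278, -0.2605, 0.2765]
tool_rot: [-3.141, -0.002, -2.779]
force: [-0.0, -0.9, -0.0]
gripper_width: 0.0918
```

```bash
cat >> h.py <<'E'
def pink(n):
    s=arm.read_state();print(s["position"],np.degrees(s["tool_rot"]))
    im=save("wrist",n);h=cv2.cvtColor(im,cv2.COLOR_RGB2HSV)
    m=(((h[...,0]>150)|(h[...,0]<5))&(h[...,1]>35)&(h[...,2]>150)).astype(np.uint8)
    m=cv2.morphologyEx(m,3,np.ones((9,9)))
    k,l,st,_=cv2.connectedComponentsWithStats(m);m=(l==1+np.argmax(st[1:,4])).astype(np.uint8)
    c=max(cv2.findContours(m,0,2)[0],key=cv2.contourArea)
    Q=np.array([atz("wrist",p,.058)[:2] for p in c[:,0]],np.float32);print("pink top rect",cv2.minAreaRect(Q))
    r=im.copy();cv2.drawContours(r,[c],-1,(0,255,0),1);cv2.imwrite(f"pics/{n}_m.png",r[...,::-1])
    spots("wrist",["pink_bar"])
E
python3 - <<'E'
from h import *
pink("w7")
E
```

```text
[ 0.52781752 -0.2605492   0.27645151] [-1.79949779e+02 -9.63833960e-02 -1.59208477e+02]
pink top rect ((0.4844989478588104, -0.25805675983428955), (0.09410624951124191, 0.03805224597454071), 6.764741897583008)
wrist pink_bar 0.81 [328. 142.] [ 0.495 -0.259  0.   ]
```

View pics/w7_m.png

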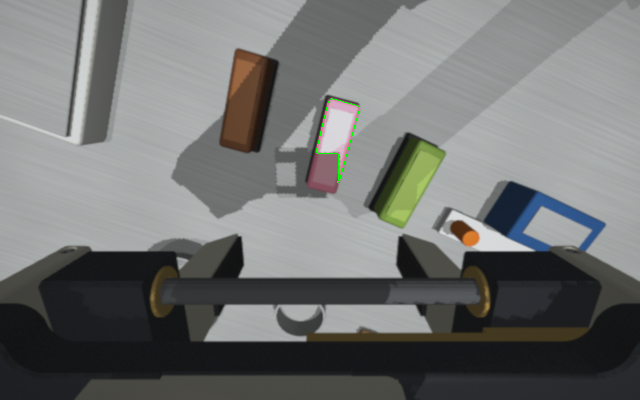

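```bash
python3 - <<'E'
from h import *
P=np.array([atz("wrist",p,.058)[:2] for p in [(328,96),(359,102),(340,192),(307,187)]])
print(P.round(3),P.mean(0),np.linalg.norm(np.roll(P,-1,0)-P,axis=1))
for a,b in((0,3),(1,2)): d=P[b]-P[a];print(np.degrees(np.arctan2(d[1],d[0])))
d=(P[2]+P[3]-P[0]-P[1]);yaw=np.arctan2(d[1],d[0])+np.pi;c=P.mean(0)
for q in [(280,65),(259,152),(410,133),(370,208)]: print(q,atz("wrist",q,0.0)[:2].round(3))
rows([(*c,.15,yaw),(*c,.049,yaw)],.7)
E
```

```text
[[ 0.441 -0.282]
 [ 0.434 -0.246]
 [ 0.542 -0.226]
 [ 0.551 -0.267]] [ 0.49198406 -0.25543104] [0.0362001  0.10912257 0.04189804 0.11031119]
7.79684149624351
10.751024545286027
(280, 65) [ 0.426 -0.353]
(259, 152) [ 0.543 -0.344]
(410, 133) [ 0.443 -0.158]
(370, 208) [ 0.563 -0.165]
at [ 0.5321 -0.2576  0.2765] yaw -158.9 F [0.2 0.3 0.1]
[0.7, np.float64(3.7), np.float64(1.6), np.float64(12.6), np.float64(11.8)]
[0.7, np.float64(3.7), np.float64(1.6), np.float64(22.7), np.float64(11.8)]
```

Request:
move_arm(deltas=[[0.85,2,1,2,6],[0.85,3.7,1.6,5,11.8],[0.85,3.7,1.6,9,11.8],[0.85,3.7,1.6,13,11.8],[0.85,3.7,1.6,16,11.8],[0.85,3.7,1.6,16,11.8]])

```text
clock: 11.65
position: [0.4889, -0.2521, 0.1095]
tool_rot: [3.135, -0.009, -2.976]
force: [-1.2, 1.8, -0.8]
gripper_width: 0.0781
```

```bash
python3 - <<'E'
from h import *
save("wrist","w8")
rows([(.492,-.256,.049,np.radians(189.3))],.85)
E
```

```text
at [ 0.4906 -0.2533  0.1126] yaw -170.5 F [0.4 0.  0.5]
[0.85, np.float64(-0.1), np.float64(-0.3), np.float64(6.4), np.float64(0.2)]
```

View pics/w8.png

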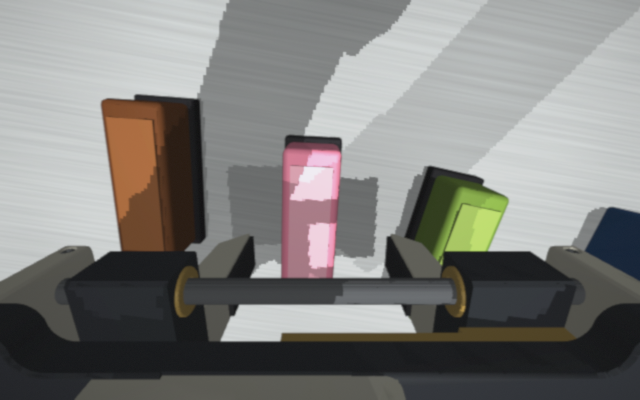

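Request:
move_arm(deltas=[[0.85,-0.1,-0.3,3,0],[0.85,-0.1,-0.3,6,0],[0.85,-0.1,-0.3,6.4,0],[0.85,-0.1,-0.3,6.4,0],[0.3,-0.1,-0.3,6.4,0],[0.3,-0.1,-0.3,6.4,0],[0.3,-0.1,-0.3,6.4,0],[0.3,-0.1,-0.3,6.4,0]])

```text
clock: 12.37
position: [0.4943, -0.2591, 0.0534]
tool_rot: [-3.14, 0.002, -2.979]
force: [0.0, -0.3, 0.2]
gripper_width: 0.056
```

Request:
move_arm(deltas=[[0.3,0,0,0,0],[0.3,0,0,0,0],[0.3,0,0,-2,0],[0.3,0,0,-5,0],[0.3,0,0,-9,0],[0.3,0,0,-12,0],[0.3,0,0,-12,0]])

```text
clock: 12.95
position: [0.4967, -0.2605, 0.1781]
tool_rot: [-3.136, 0.009, -2.979]
force: [1.0, -0.6, -1.6]
gripper_width: 0.0452
```

```bash
python3 - <<'E'
from h import *
rows([(.62,-.04,.17,np.radians(267.2)),(.62,-.04,.17,np.radians(87.2))],.3);print(arm.read_state()["joints"])
save("wrist","w9")
E
```

```text
at [ 0.4967 -0.2605  0.1781] yaw -170.7 F [ 1.  -0.6 -1.6]
[0.3, np.float64(-15.7), np.float64(19.8), np.float64(0.8), np.float64(-77.9)]
[0.3, np.float64(-15.7), np.float64(19.8), np.float64(0.8), np.float64(102.1)]
[ 0.34758355  0.38599079  0.10839394  1.86671283 -0.0531539   0.88098701
  2.21477714]
```

View pics/w9.png

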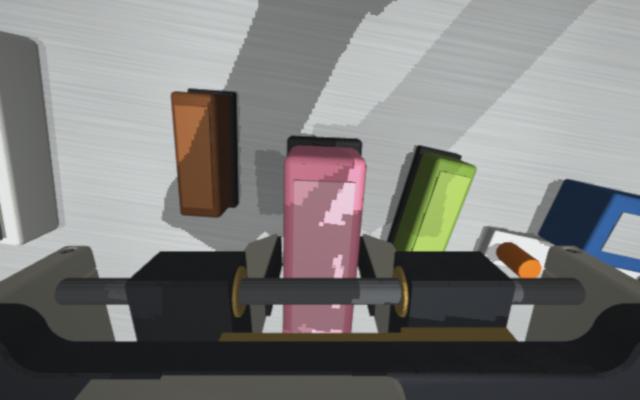

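Request:
move_arm(deltas=[[0.3,-4,0,0,7],[0.3,-8,2,0,14],[0.3,-11,5,0,21],[0.3,-13.7,8,0,28],[0.3,-13.7,11,0,35],[0.3,-13.7,14,0,42],[0.3,-13.7,17,0,49],[0.3,-13.7,20,0,56]])

```text
clock: 13.67
position: [0.5939, -0.0374, 0.1691]
tool_rot: [-3.138, -0.003, 2.321]
force: [-0.1, -0.1, -2.9]
gripper_width: 0.0456
```

```bash
python3 - <<'E'
from h import *
rows([(.586,.044,.17,np.radians(87.2))],.3);print(arm.read_state()["joints"],arm.read_state()["gripper_width"])
E
```

```text
at [ 0.5939 -0.0374  0.1691] yaw 133.0 F [-0.1 -0.1 -2.9]
[0.3, np.float64(6.5), np.float64(5.0), np.float64(-0.1), np.float64(45.8)]
[-0.19238628  0.47020249  0.27285716  1.77969489 -0.15383568  0.91699543
  0.89713589] 0.04555112578299195
```

Request:
move_arm(deltas=[[0.3,1,1,0,7],[0.3,2,2,0,14],[0.3,3,3,0,21],[0.3,4,4,0,28],[0.3,5,5,0,35],[0.3,6.5,5,0,42],[0.3,6.5,5,0,45.8],[0.3,6.5,5,0,45.8]])

```text
clock: 14.33
position: [0.5856, 0.0439, 0.1693]
tool_rot: [-3.137, 0.001, 1.528]
force: [0.8, -1.1, -1.7]
gripper_width: 0.0452
```

```bash
python3 - <<'E'
from h import *
save("wrist","w10")
rows([(.586,.044,.07,np.radians(87.2)),(.586,.044,.052,np.radians(87.2))],.3)
E
```

```text
at [0.5862 0.0429 0.1698] yaw 87.7 F [ 0.3 -0.7 -3. ]
[0.3, np.float64(0.1), np.float64(-0.0), np.float64(10.0), np.float64(0.5)]
[0.3, np.float64(0.1), np.float64(-0.0), np.float64(11.8), np.float64(0.5)]
```

View pics/w10.png

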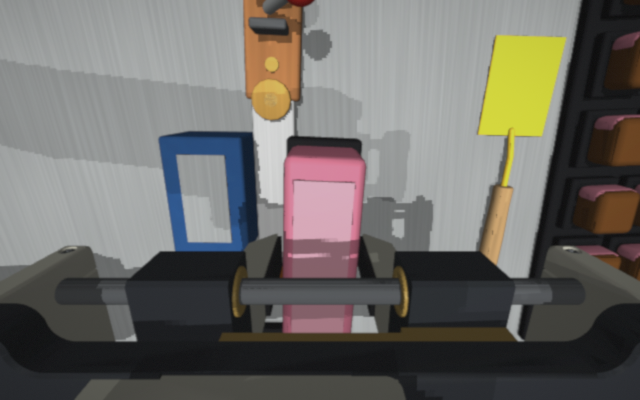

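Request:
move_arm(deltas=[[0.3,0,0,4,0],[0.3,0,0,7,0.5],[0.3,0,0,9,0.5],[0.3,0,0,10.5,0.5],[0.3,0,0,11,0.5],[0.3,0,0,11,0.5],[0.3,0,0,11,0.5]])

```text
clock: 14.97
position: [0.5879, 0.0418, 0.0617]
tool_rot: [-3.141, 0.0, 1.519]
force: [-0.3, -0.7, -2.2]
gripper_width: 0.0449
```

```bash
python3 - <<'E'
from h import *
im=save("wrist","w11")
print("hub",atz("wrist",(270,99),.028)) if 0 else None
rows([(.583,.044,.053,np.radians(87.2))],.3);print(arm.read_state()["gripper_width"])
for c in ("side","scene"):
    save(c,c[:2]+"11");spots(c,["blade_knob","pink_bar","bevel_hinge","block_mid","clamp_tip"])
E
```

```text
at [0.5885 0.042  0.0625] yaw 87.0 F [ 0.4  0.1 -2.7]
[0.3, np.float64(0.2), np.float64(-0.6), np.float64(0.9), np.float64(-0.2)]
0.04544488529801722
side blade_knob 0.94 [315. 207.] [ 0.534 -0.045  0.042]
side pink_bar 0.58 [281. 243.] [0.596 0.037 0.   ]
side bevel_hinge 0.86 [294. 281.] [0.547 0.138 0.   ]
side clamp_tip 0.71 [267. 273.] [0.573 0.2   0.09 ]
scene blade_knob 0.6 [302. 219.] [ 0.535 -0.048  0.042]
scene pink_bar 0.76 [352. 230.] [ 0.581  0.05  -0.   ]
scene pink_bar 0.35 [421. 180.] [0.528 0.255 0.   ]
scene bevel_hinge 0.69 [379. 202.] [0.542 0.137 0.   ]
scene bevel_hinge 0.69 [422. 180.] [0.529 0.256 0.   ]
scene clamp_tip 0.45 [421. 181.] [0.576 0.202 0.09 ]
```

View pics/w11.png

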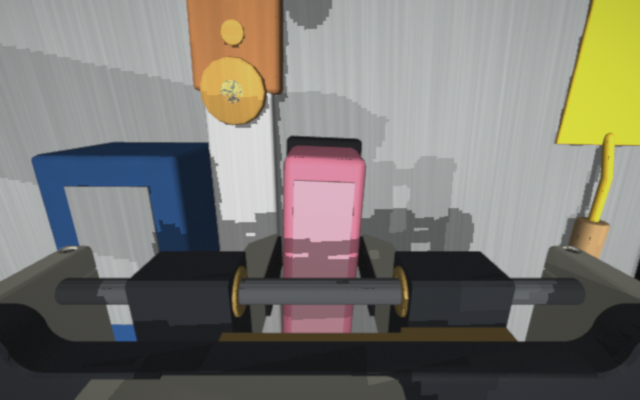

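```bash
python3 - <<'E'
from h import *
B=lambda p,z:(lambda d:(d@np.array([.9988,-.049]),d@np.array([.049,.9988])))(atz("wrist",p,z)[:2]-np.array([.481,.057]))
for n,p,z in[("hub",(233,91),.028),("blade R",(274,140),.018),("blade R",(279,220),.018),("blade L",(208,130),.018),("bar L top",(285,180),.07),("bar R top",(364,180),.07),("base corner L",(287,139),.015),("base R",(361,141),.015)]: print(n,np.round(B(p,z),4))
E
```

```text
hub [0.0602 0.0813]
blade R [0.0796 0.0539]
blade R [0.0804 0.002 ]
blade L [0.0404 0.0599]
bar L top [0.0917 0.0416]
bar R top [0.1271 0.0415]
base corner L [0.0872 0.0542]
base R [0.1327 0.0528]
```

Request:
move_arm(deltas=[[0.3,0,-0.2,0.2,0],[0.3,0,-0.4,0.4,0],[0.3,0,-0.4,0.6,0],[0.3,0,-0.4,0.7,0],[0.3,0,-0.4,0.7,0]])

```text
clock: 16.03
position: [0.584, 0.0428, 0.0546]
tool_rot: [3.141, 0.0, 1.519]
force: [1.5, -1.3, -2.4]
gripper_width: 0.045
```

Request:
move_arm(deltas=[[0.3,0,0,0.1,0],[0.3,0,0,0.2,0],[0.3,0,0,0.2,0],[0.3,0,0,0.3,0],[0.3,0,0,0.3,0]])

```text
clock: 16.45
position: [0.584, 0.0427, 0.0526]
tool_rot: [3.141, -0.0, 1.519]
force: [0.2, -0.8, 5.2]
gripper_width: 0.0449
```

Request:
move_arm(deltas=[[0.55,0,0,0,0],[0.65,0,0,0,0],[0.65,0,0,0,0],[0.65,0,0,0,0],[0.65,0,0,-2,0],[0.65,0,0,-5,0],[0.65,0,0,-9,0],[0.65,0,0,-12,0]])

```text
clock: 17.12
position: [0.5837, 0.0425, 0.1736]
tool_rot: [3.142, 0.0, 1.518]
force: [1.4, 0.4, -0.1]
gripper_width: 0.0595
```

Request:
move_arm(deltas=[[0.65,-3,0,-3,0],[0.65,-6,0,-6,0],[0.65,-7,0,-8,0],[0.65,-7,0,-8,0],[0.65,-7,0,-8,0]])

```text
clock: 17.53
position: [0.5807, -0.0282, 0.2532]
tool_rot: [3.139, -0.001, 1.517]
force: [0.5, 0.3, 0.1]
gripper_width: 0.0596
```

```bash
python3 - <<'E'
from h import *
print(arm.read_state()["position"]);save("wrist","w12");spots("wrist",["pink_bar","bevel_hinge","block_mid","clamp_tip"])
for c in ("side","scene"):
    save(c,c[:2]+"12");spots(c,["blade_knob","pink_bar","block_mid","clamp_tip"])
E
```

```text
[ 0.58069815 -0.02818821  0.25315166]
wrist pink_bar 0.65 [317. 115.] [0.578 0.047 0.   ]
wrist bevel_hinge 0.96 [283.  36.] [0.543 0.138 0.   ]
side blade_knob 0.56 [318. 205.] [ 0.529 -0.054  0.042]
side pink_bar 0.83 [285. 247.] [0.585 0.047 0.   ]
side clamp_tip 0.86 [263. 271.] [0.58  0.196 0.09 ]
scene blade_knob 0.83 [303. 213.] [ 0.523 -0.04   0.042]
scene pink_bar 0.97 [348. 232.] [0.583 0.039 0.   ]
scene block_mid 0.71 [336. 195.] [0.486 0.056 0.   ]
scene clamp_tip 0.52 [424. 180.] [0.576 0.208 0.09 ]
```

```bash
python3 - <<'E'
from h import *
im=cv2.imread("pics/w12.png");h=cv2.cvtColor(im,cv2.COLOR_BGR2HSV)
c=np.array([.481,.057]);A=np.array([[.9988,-.049],[.049,.9988]])
B=lambda p,z:A@(atz("wrist",p,z)[:2]-c)
def rect(m,z):
    k,l,st,_=cv2.connectedComponentsWithStats(m.astype(np.uint8));m=(l==1+np.argmax(st[1:,4]))
    Q=np.array([B((x,y),z) for y,x in zip(*np.where(m))],np.float32);return [np.round(v,4) for v in cv2.minAreaRect(Q)]
r=arm.cut_out("wrist","pink_bar")[0];print(r["confidence"],r["box"])
print("pink z.058",rect(((h[...,0]>150)|(h[...,0]<3))&(h[...,1]>35)&(h[...,2]>80),.058))
print("blue z.06",rect((h[...,0]>100)&(h[...,0]<125)&(h[...,1]>130)&(h[...,2]>40),.06))
for row in (70,90,110,130,150): print(row,[tuple(int(v) for v in h[row,x]) for x in range(262,312,3)])
E
```

```text
0.67 [318.5, 112.8, 43.7, 109.4]
pink z.058 [array([ 0.1019, -0.0039]), array([0.1103, 0.0396]), np.float64(87.7038)]Traceback (most recent call last):
  File "<stdin>", line 10, in <module>
  File "<stdin>", line 7, in rect
  File "<stdin>", line 4, in <lambda>
  File "h.py", line 7, in atz
    o,d=ray(c,px);return o+d*(z-o[2])/d[2]
        ~~~^^^^^^
  File "h.py", line 4, in ray
    k=arm.get_calibration(c);T=np.array(k["cam_to_world"])
ValueError: time passes only in moves, steps and waits
```

```bash
python3 -c "
from bench import arm
print(arm.finish_job())"
```

```text
the job is handed in; nothing more can be done
None
```

The job is done and handed in at about 18 s on the clock, well inside the 67 s limit. `finish_job` gives no verdict.

1. **Blade:** I pushed the knob round until the blade lay against the blue block. On the last push the force rose to about 10 N, over the 8 N that might shift the block, and the tool stopped moving. The detected block position stayed within about 8 mm of where it started, and part of that is detector scatter. The last estimates of the knob, from the side and scene cameras, were (0.529, -0.054) and (0.523, -0.040). The flush position worked out from the block is (0.531, -0.041).
2. **Clamp:** I pushed the lever over to its stop. The ball ended at x of about 0.578, against an expected 0.577 for fully locked.
3. **Pink bar:** I set it down upright beside the blade, with a clear contact force as it touched the table. The last wrist image puts it about 42 to 47 mm from the knob axis (allowed 35 to 57.5 mm). It is about 91 mm along the blade (allowed 45 to 130 mm) and within about 2 to 3° of parallel to the block.

- **Unconfirmed by eye:** The final picture could not be viewed because I had used all 12 views, so the end state rests on these numbers.
- **Block not re-measured:** The final fit of the block's outline stopped with an error. The spread in knob and block positions between cameras is about 1 cm, in line with detector noise.

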